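# Closing up the stall's cash register

### The arm

A 6-joint arm with a two-finger parallel gripper is mounted at the origin on the work surface. World frame = base frame: x ahead of the robot, y to its left, z up, the work surface at z = 0. Lengths are in mm, angles in rad, forces in N, time in s.
With the tool pointing down it reaches from about 325 to 875 mm from the base axis. Payload 4.4 kg.
Tool frame: the origin (TCP) lies on the centre line of the jaws, within the pads' length; the fingertips stand ahead of it and the grasp point (between the pads) lies 6 mm ahead of it (ctrl.tcp_to_tips is the z of the fingertips in the tool frame, in mm); z points along the fingers, y is the line along which they close (so a half turn about z gives the same grasp; the last joint's range is limited). The gripper opens to 85 mm and grips with 20 to 120 N. Pads are 22 mm wide; open, the fingers measure 114 mm over their backs; the gripper's body (76 mm by 85 mm) begins 54 mm behind the grasp point. The pads swing forward as they close: fully open they stand 13 mm farther back than shut.
Start: joints at [-1.357, 0.207, 1.542, -0, 1.393, -0.15], TCP at [205.126, -537.169, 256.282] pointing down, gripper open.
Joint ranges: [-2.73, 2.73], [-0.86, 2.22], [0.23, 2.46], [-1.11, 4.25], [0.08, 2.63], [-2.82, 2.82]. Speed limits (rad/s): [2.79, 2.79, 3.14, 3.14, 3.14, 3.14].

### API

Orientations are given as a 3x3 rotation matrix whose columns are the frame's x, y, z axes.
In Python, from plant import ctrl, sensors, optics gives the robot as it stands. Calls block until the motion is done:
- ctrl.move_ptp(position, orientation): joint-space move of the TCP to a pose.
- ctrl.move_l(position, rot=None, vel=150, threshold=None): straight line of the TCP; rot=None keeps the orientation; vel is the mean speed in mm/s. With threshold (N) it stops when the force on the tool has changed by that much, and returns True; else False.
- ctrl.set_joints(angles): joint-space move.
- ctrl.gripper_to(opening, force=None): finger opening in mm; force is the grip in N (None keeps the last); returns when the fingers have stopped.
- ctrl.hold(seconds).
- ctrl.solve_ik(position, orientation): joint angles nearest the present ones, or None.
- sensors.read_state(): the state.
- optics.grab_frame(name): name is "side" or "top" or "wrist"; returns (picture, depth): 384x512x3 uint8, red, green, blue; 384x512 float32, mm along the optical axis (not along the pixel's ray), 0 where there is no reading.
- optics.camera_params(name): a dict with "mtx" (3x3 intrinsics, pixels), "R" (3x3) and "t" (3): a world point X has camera coordinates R X + t; the wrist camera has in their place "T_tool_cam" (4x4, takes a point from camera to tool coordinates, whose origin is the TCP and whose axes are the flange's). Camera axes: x right, y down, z forward; pixel columns grow to the right and rows downward; lengths in mm; the calibration is good to about 2 mm. The wrist camera is an equidistant fisheye: a pixel r from the principal point sees the ray r / f radians off the axis. A picture is of the moment at which its call begins: read the wrist's pose just before it. camera_params takes no time and is no camera call.
A pose or a line that the arm cannot do raises ctrl.MotionError and nothing moves.
- ctrl.finish_job(): hands the job in; it is judged then, once.
The state is a dict: "t": time; "q": joint angles; "qvel": joint speeds; "tau": joint torques, N m; "eef_pos": TCP position; "eef_rot": TCP orientation; "force": force on the tool from outside, world axes, zero at the start; "wrist_torque": the same for the moment, N m; "grip_width": finger opening in mm; "grasp_force": force on a finger pad.
Only numpy, scipy, OpenCV 4.12 (cv2) and the standard library are available. Lean on these libraries where they do the work, as an engineer would, in place of code of your own. Each camera call takes 0.05 s, during which the arm holds its last target. There are 200 camera calls.

### The job

Close up the till: lay the paper-wrapped coin roll from the counter down flat in the one empty coin cup of the open cash drawer, setting it down rather than dropping it, then slide the drawer fully shut, and last of all turn the key on the register clockwise (seen from above) as far as it goes, to off. Leave the key in its lock, the coin cups in the drawer, and the jar, scoop and bowl where they stand.

Things in the scene. Friction and masses are not known exactly. Their poses are not given: they have to be found in the camera images.
- roll_center (a point): Centre of the coin roll: a cylinder of coins in off-white paper, 28 mm across and 56 mm long, about 0.24 kg, lying on the counter beside the open drawer (its centre 14 mm above the counter). Its x axis runs along the roll. It is stiff and may roll if nudged sideways.
- register: Cash register, fixed: case 340 mm wide (y), 360 mm deep (x), 98 mm high, drawer in it, keyboard deck on it. Origin: centre of its underside, on the counter; x points from its front to its back, z up. Level deck 120 mm high from x = -155 mm back, keycaps to 130 mm; rear housing from x = -10 mm back, 170 mm high (display at the back to 225 mm).
- drawer (a joint): Opening of the cash drawer in m: 0 fully shut, 0.15 at the start (open towards the register's front, its -x). About 1.5 N of friction, no spring or catch: it stays where it is left. Solid stop at 0.
- drawer_front (a point): Centre of the outer face of the drawer's front panel, axes parallel to the register's. Panel 330 mm wide, 15 mm thick, from 11 to 91 mm above the counter, plain and flat: push it anywhere, towards the register's +x. Shut, this point lies at x = -195 mm from the register's origin. Drawer side walls reach 60 mm, its floor 14 mm above the counter.
- cup_empty: The empty one of four alike black coin cups, side by side (76.5 mm apart) right behind the drawer's front panel; its place among them varies. Outside 90 (x, along the drawer's travel) by 73 (y) by 45 mm high; walls and floor 3 mm; a 45 degree slope 10 mm high along the foot of the two x end walls. Origin: centre of its underside; axes as the register's. The roll fits lying along the cup's y.
- cup_full_a: Coin cup like the empty one but filled with coins about 25 mm deep. Origin at the centre of its underside.
- cup_full_b: Coin cup filled with coins, as cup_full_a.
- cup_full_c: Coin cup filled with coins, as cup_full_a.
- key_head (a point): Centre of the black head of the key standing upright in its lock on the deck, at x = -120, y = -125 mm from the register's origin. Head 27 mm wide (x), 8 mm thick (y), 26 mm high (z); centre 151 mm above the counter, 31 mm above the deck; under it a thin shank and a bezel 5 mm high. It cannot be drawn out.
- key (a joint): Turn of the key in rad, growing clockwise seen from above: 0 to 1.25. It starts between 0 and 0.45; at 1.25 it meets a stop (off), with the flat of its head lying fore-and-aft along the register's x. About 0.04 N m of friction, no spring: it stays where it is left.
- jar: Bystander: closed jar of spice, 72 mm across, 105 mm high. Origin at the centre of its underside.
- scoop: Bystander: aluminium scoop with a wooden handle, about 215 mm long, 70 mm wide, 45 mm high, lying flat. Origin on its underside in the blade.
- gourd: Bystander: small dark gourd bowl, 110 mm across, 55 mm high. Origin at the centre of its underside.
Things that resemble listed ones, but are neither listed nor needed, are in the scene too. What is shaped like the cup_empty but red or turquoise is not meant.

How it is judged:
By the outcome, as a careful person would: the job done as asked, in the order asked, and still so for the second after the job is handed in, with the robot touching nothing.
It also fails if it takes over 69 s, if anything falls off the work surface, if the arm or the gripper's body presses on something with over 40 N, if the wrist force passes 120 N, or if a joint passes its speed limit or range.

## Working session

There is one attempt and no reset: what is moved stays moved. The work goes in short steps, each a Python script; the robot and the scene stay as the last script left them, time stands still between calls to the robot, and variables do not carry over. Pictures are saved under pics/ and viewed, at most 10 in all, crops included, and the job is handed in when it is done.

```bash
ls; mkdir -p pics; python3 - <<'E'
from plant import ctrl, sensors, optics
import cv2,numpy as np
for n in ["top","side"]:
    p,d=optics.grab_frame(n); cv2.imwrite(f"pics/{n}0.png",p[:,:,::-1]); np.savez(f"/tmp/{n}0.npz",p=p,d=d)
    c=optics.camera_params(n); print(n,c["mtx"],c["R"],c["t"],(d>0).mean())
a=cv2.imread("pics/top0.png")
print(ctrl.tcp_to_tips, sensors.read_state()["t"], optics.camera_params("wrist"))
E
```

```text
pics
top [[382.11470884   0.         251.06132604]
 [  0.         382.11470884 185.70243845]
 [  0.           0.           1.        ]] [[ 0.02243592 -0.99953391  0.02070237]
 [-0.99031603 -0.02505727 -0.13655144]
 [ 0.13700654 -0.01743823 -0.99041664]] [  25.40817262  591.10628554 1115.38527444] 0.9959157307942709
side [[410.09401677   0.         258.02596595]
 [  0.         410.09401677 186.76223709]
 [  0.           0.           1.        ]] [[-0.9989999  -0.04196318 -0.01543644]
 [-0.0128302   0.59975763 -0.80007886]
 [ 0.04283198 -0.79908065 -0.59969621]] [ 581.32871825   64.42303235 1470.79891965] 0.9962209065755209
25.0 0.1 {'mtx': array([[297.31863964,   0.        , 259.01239113],
       [  0.        , 297.31863964, 191.32857033],
       [  0.        ,   0.        ,   1.        ]]), 'T_tool_cam': array([[ 5.91433958e-04, -9.52618956e-01, -3.04165703e-01,
         7.80143886e+01],
       [ 9.99999639e-01,  3.77952691e-04,  7.60732864e-04,
         8.31337997e-01],
       [-6.09728301e-04, -3.04166043e-01,  9.52618836e-01,
        -1.17580999e+02],
       [ 0.00000000e+00,  0.00000000e+00,  0.00000000e+00,
         1.00000000e+00]])}
```

View pics/top0.png

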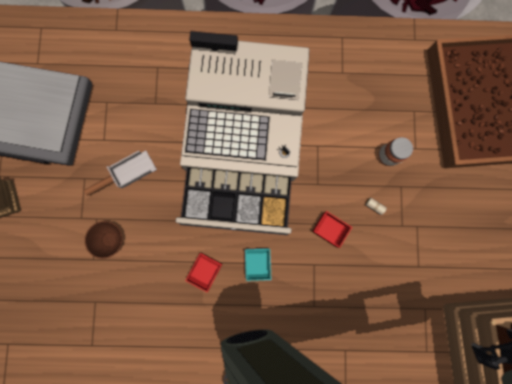

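View pics/side0.png

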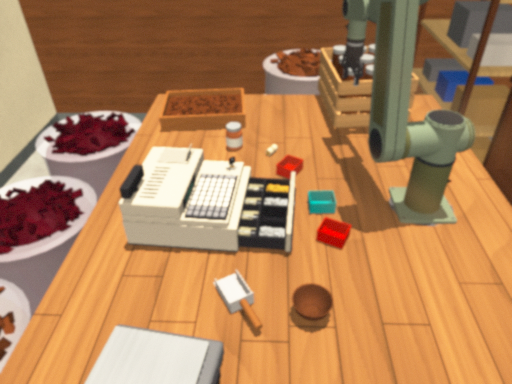

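```bash
cat > h.py <<'E'
import numpy as np, cv2
from plant import ctrl, sensors, optics
def cloud(n,d):
    c=optics.camera_params(n); K=c["mtx"]; v,u=np.indices(d.shape)
    X=np.stack([(u-K[0,2])/K[0,0]*d,(v-K[1,2])/K[1,1]*d,d],-1)
    return (X-c["t"])@c["R"]
def ray_plane(n,uv,z):
    c=optics.camera_params(n); K=c["mtx"]; uv=np.atleast_2d(uv)
    r=np.c_[(uv-K[:2,2])/K[0,0],np.ones(len(uv))]@c["R"]; o=-c["R"].T@c["t"]
    return o+r*((z-o[2])/r[:,2])[:,None]
def wrist_grab():
    s=sensors.read_state(); p,d=optics.grab_frame("wrist"); return s,p,d
def wrist_ray(s,uv,z):
    c=optics.camera_params("wrist"); K=c["mtx"]; T=c["T_tool_cam"]
    q=(np.atleast_2d(uv)-K[:2,2])/K[0,0]; th=np.linalg.norm(q,axis=1,keepdims=True)
    r=np.c_[q/np.maximum(th,1e-9)*np.sin(th),np.cos(th)]
    R=np.array(s["eef_rot"]); o=R@T[:3,3]+s["eef_pos"]; r=r@(R@T[:3,:3]).T
    return o+r*((z-o[2])/r[:,2])[:,None]
def wrist_px(s,X):
    c=optics.camera_params("wrist"); K=c["mtx"]; T=c["T_tool_cam"]
    R=np.array(s["eef_rot"]); x=(np.atleast_2d(X)-s["eef_pos"])@R; x=(x-T[:3,3])@T[:3,:3]
    n=np.linalg.norm(x[:,:2],axis=1,keepdims=True); th=np.arctan2(n[:,0],x[:,2])[:,None]
    return K[:2,2]+K[0,0]*th*x[:,:2]/np.maximum(n,1e-9)
def down(a):  # tool z down, tool y axis at angle a in world xy
    y=np.array([np.cos(a),np.sin(a),0]); z=np.array([0,0,-1.]); return np.c_[np.cross(y,z),y,z]
E
python3 - <<'E'
from h import *
f=np.load("/tmp/top0.npz"); p,d=f["p"],f["d"]; X=cloud("top",d)
sub=np.zeros(d.shape,bool); sub[25:240,170:315]=1
print("table z",np.median(X[240:300,60:150,2]))
for lo,hi in [(80,100),(112,135),(160,180),(112,180)]:
    m=sub&(X[...,2]>lo)&(X[...,2]<hi)
    if lo==80: m[:215]=0
    P=X[m]; print(lo,hi,m.sum(),cv2.minAreaRect(P[:,:2].astype(np.float32)),np.median(P[:,2]))
# roll
hsv=cv2.cvtColor(p,cv2.COLOR_RGB2HSV); m=np.zeros(d.shape,np.uint8); m[192:222,358:395]=1
m&=((hsv[...,1]<90)&(hsv[...,2]>140)).astype(np.uint8)
v,u=np.nonzero(m); W=ray_plane("top",np.c_[u,v].astype(float),16)
print("roll",len(u),u.mean(),v.mean(),cv2.minAreaRect(W[:,:2].astype(np.float32)))
s=sensors.read_state(); print(s["eef_rot"],s["grip_width"])
E
```

```text
table z 1.3887825818522175
80 100 620 ((468.9304504394531, 88.10041046142578), (329.51287841796875, 16.97539520263672), 85.89456176757812) 92.08244809985086
112 135 5789 ((725.9674682617188, 68.912353515625), (332.5198974609375, 150.30441284179688), 85.89789581298828) 125.95067860903164
160 180 7225 ((831.6423950195312, 61.8021240234375), (332.5022277832031, 311.3111877441406), 85.51351165771484) 171.74633286086717
112 180 13433 ((818.222900390625, 62.34442901611328), (332.76873779296875, 335.6268005371094), 85.9865493774414) 168.100783332624
roll 151 376.6291390728477 205.7086092715232 ((540.73291015625, -350.40496826171875), (58.93239212036133, 25.75062370300293), 58.21853256225586)
[[ 9.34211335e-01  3.56719725e-01 -4.68463365e-04]
 [ 3.56719919e-01 -9.34209187e-01  2.02342181e-03]
 [ 2.84151694e-04 -2.05741381e-03 -9.99997843e-01]] 85.29570786392804
```

```bash
python3 - <<'E'
from h import *
a=np.radians(58.2-90)
ctrl.move_ptp([540.7,-350.4,150],down(a)); ctrl.gripper_to(60)
s,p,d=wrist_grab(); np.savez("/tmp/w1.npz",p=p,d=d); cv2.imwrite("pics/w1.png",p[:,:,::-1])
c=wrist_px(s,[540.7,-350.4,14])[0]; print("pred",c,s["t"],s["q"])
hsv=cv2.cvtColor(p,cv2.COLOR_RGB2HSV); m=((hsv[...,1]<90)&(hsv[...,2]>140)).astype(np.uint8)
n,l,st,ce=cv2.connectedComponentsWithStats(m)
for i in range(1,n):
    if st[i,4]>300:
        v,u=np.nonzero(l==i); W=wrist_ray(s,np.c_[u,v].astype(float),14)
        print(st[i],ce[i],cv2.minAreaRect(W[:,:2].astype(np.float32)))
E
```

```text
pred [257.90308418 186.69617479] 1.95 [-7.10204680e-01  4.47219303e-01  1.45541565e+00 -2.91302064e-05
  1.23860187e+00 -1.54192462e-01]
[409 104  45  33 318] [429.3490566  111.15408805] ((720.61279296875, -372.11651611328125), (49.473114013671875, 25.898733139038086), 10.925113677978516)
[ 458  117   54   86 3720] [486.12231183 160.37123656] ((767.460693359375, -457.0922546386719), (96.86561584472656, 86.87189483642578), 71.9589614868164)
[ 241  155   30   65 1845] [255.47262873 186.81626016] ((538.1394653320312, -350.2920227050781), (60.00733947753906, 26.73801612854004), 58.11201095581055)
```

View pics/w1.png

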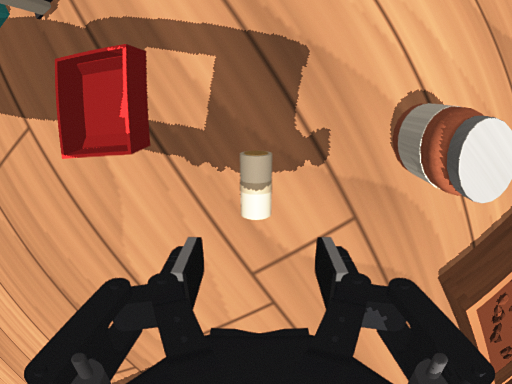

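```bash
python3 - <<'E'
from h import *
a=np.radians(58.2-90)
ctrl.move_l([539,-350.3,70],vel=200); ctrl.move_l([539,-350.3,27],vel=80,threshold=8)
print(sensors.read_state()["eef_pos"])
ctrl.gripper_to(20,force=45); s=sensors.read_state(); print(s["grip_width"],s["grasp_force"],s["force"])
ctrl.move_l([539,-350.3,210],vel=200)
s=sensors.read_state(); print(s["grip_width"],s["grasp_force"],s["force"])
b=np.radians(-4.1)
ctrl.move_ptp([524,122,210],down(b)); 
s,p,d=wrist_grab(); np.savez("/tmp/w2.npz",p=p,d=d); cv2.imwrite("pics/w2.png",p[:,:,::-1]); print(s["t"],s["q"],s["grip_width"])
O=np.array([805.6,63.7,0]); R=down(0)*0; ex=np.array([np.cos(b),np.sin(b),0]); ey=np.array([-ex[1],ex[0],0])
for x,y,z in [(-285,38.25,59),(-330,76.5,59),(-330,0,59),(-240,76.5,59),(-240,0,59)]:
    print(x,y,wrist_px(s,O+x*ex+y*ey+[0,0,z])[0])
E
```

```text
[ 538.93285678 -350.2488711    26.62729604]
26.76901262238186 44.32647943496704 [-1.55532039  0.4160655   3.30685392]
26.500290759191103 44.34929072856903 [ 0.69112382  0.53200555 -2.48013654]
6.4167 [ 6.63329876e-02  1.72018283e-01  1.68192217e+00 -4.79349614e-04
  1.28723773e+00  1.39357662e-01] 26.502859982499174
-285 38.25 [257.70378455 181.28038438]
-330 76.5 [208.55003045 141.34475693]
-330 0 [212.27971138 218.67496283]
-240 76.5 [306.77126937 141.21243573]
-240 0 [303.3479221  218.60916577]
```

View pics/w2.png

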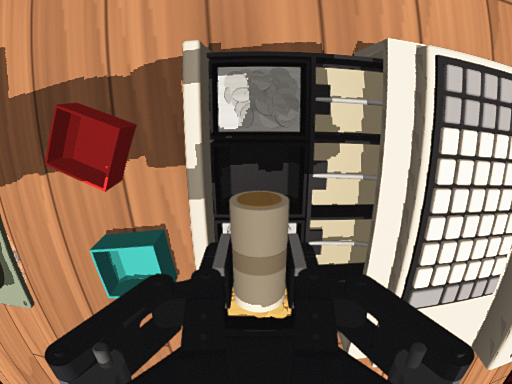

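```bash
python3 - <<'E'
from h import *
s=sensors.read_state(); R=np.array(s["eef_rot"]); t=np.array(s["eef_pos"])
for P in [(28,0,12.6),(28,14,12.6),(28,-14,12.6),(28,0,-1.4),(-28,0,12.6),(-28,0,26.6),(32,0,12.6)]: print(P,wrist_px(s,t+R@P)[0].round(1))
p=cv2.imread("pics/w2.png"); cv2.imwrite("pics/w2c.png",cv2.resize(p[125:335,190:330],None,fx=4,fy=2.8,interpolation=2))
E
```

```text
(28, 0, 12.6) [257.9 206.7]
(28, 14, 12.6) [287.7 206.6]
(28, -14, 12.6) [228.  206.6]
(28, 0, -1.4) [257.7 218.3]
(-28, 0, 12.6) [258.  301.3]
(-28, 0, 26.6) [258.  286.7]
(32, 0, 12.6) [257.9 198.6]
```

View pics/w2c.png

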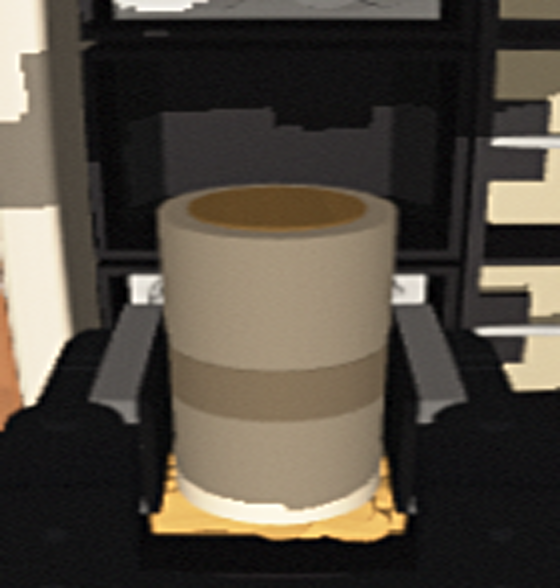

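```bash
cat >> h.py <<'E'
B=np.radians(-4.1); EX=np.array([np.cos(B),np.sin(B),0]); EY=np.array([-EX[1],EX[0],0]); O=np.array([805.6,63.7,0])
def reg(x,y,z): return O+x*EX+y*EY+np.array([0,0,z])
E
python3 - <<'E'
from h import *
P=lambda z: reg(-284.5,35.25,z)
ctrl.move_l(P(120),vel=150); print(ctrl.move_l(P(52),vel=80,threshold=12)); s=sensors.read_state();print(s["eef_pos"][2],s["force"])
print(ctrl.move_l(P(41.5),vel=15,threshold=3)); s=sensors.read_state();print(s["eef_pos"],s["force"],s["grip_width"])
E
```

```text
False
52.220360214081325 [ 2.44091422 -0.1000206  -2.03917966]
True
[525.26145387 119.21119696  51.07918369] [ 3.15849457  0.27168918 -0.47106201] 26.527195454361078
```

```bash
python3 - <<'E'
from h import *
P=lambda z: reg(-284.5,35.25,z)
s=sensors.read_state();print(s["eef_pos"],s["force"])
print(ctrl.move_l(P(41.5),vel=15,threshold=6)); s=sensors.read_state();print(s["eef_pos"],s["force"],s["wrist_torque"])
E
```

```text
[525.26145387 119.21119696  51.07918369] [ 3.15849457  0.27168918 -0.47106201]
True
[527.14702959 119.00061191  47.51113564] [ 3.6183988   0.01920441 -1.0439884 ] [ 0.00366882 -0.3017836  -0.06165973]
```

```bash
python3 - <<'E'
from h import *
s,p,d=wrist_grab(); print(s["t"],s["eef_pos"],s["force"],s["eef_rot"])
cv2.imwrite("pics/w3.png",cv2.resize(p[100:384,130:400],None,fx=2.1,fy=2.1)[:,:,::-1])
for z in (17+28,59): print(z,wrist_px(s,[reg(-326,40,z),reg(-244,40,z),reg(-329,40,91)]).round(0).tolist())
E
```

```text
8.8917 [527.14702959 119.00061191  47.51113564] [ 3.6183988   0.01920441 -1.0439884 ] [[ 7.18274662e-02  9.97394437e-01  6.71950878e-03]
 [ 9.97416979e-01 -7.18287363e-02 -5.24417659e-05]
 [ 4.30348698e-04  6.70591890e-03 -9.99977422e-01]]
45 [[166.0, 259.0], [337.0, 259.0], [126.0, 321.0]]
59 [[158.0, 274.0], [344.0, 275.0], [126.0, 321.0]]
```

View pics/w3.png

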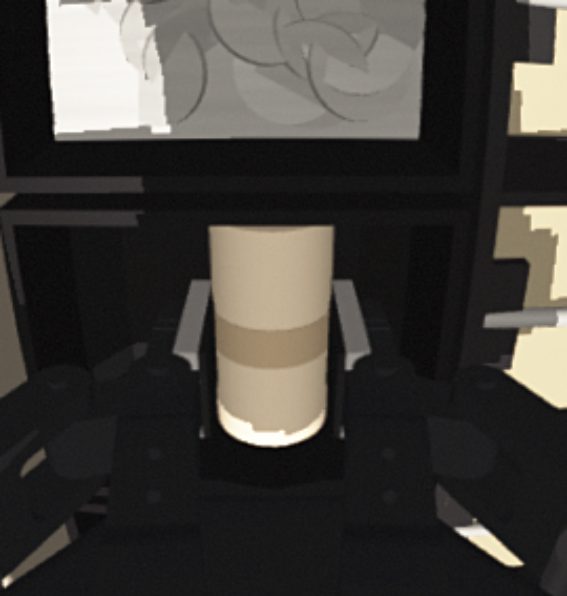

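```bash
python3 - <<'E'
from h import *
P=lambda z: reg(-275.5,35,z)
ctrl.move_l(P(56),vel=60); s=sensors.read_state();print(s["eef_pos"],P(0),s["force"])
print(ctrl.move_l(P(41),vel=15,threshold=5)); s=sensors.read_state();print(s["eef_pos"],s["force"],s["wrist_torque"])
E
```

```text
[533.3843638  118.29349328  56.22894361] [533.30747485 118.30797332   0.        ] [-0.40005567  0.18318049 -1.81523802]
True
[533.60092091 118.29314149  45.29707368] [-0.52867113  0.13748059  3.99986384] [-0.00095984 -0.06398913  0.01218927]
```

```bash
python3 - <<'E'
from h import *
ctrl.gripper_to(36); s=sensors.read_state();print(s["grip_width"],s["eef_pos"],s["force"])
ctrl.move_l(reg(-275.5,35,90),vel=60); ctrl.move_l(reg(-275.5,35,200),vel=200)
s,p,d=wrist_grab(); print(s["t"],s["force"])
cv2.imwrite("pics/w4.png",cv2.resize(p[100:384,130:400],None,fx=2,fy=2)[:,:,::-1])
p2,d2=optics.grab_frame("top"); X=cloud("top",d2)
# key from first top frame
cv2.imwrite("pics/key.png",0*p2)
E
```

```text
35.974531327333374 [532.46204762 118.33823733  44.69035073] [-0.72072335 -0.69170484  5.81414661]
11.8417 [-0.27305506  0.83064874  0.34208059]
```

View pics/w4.png

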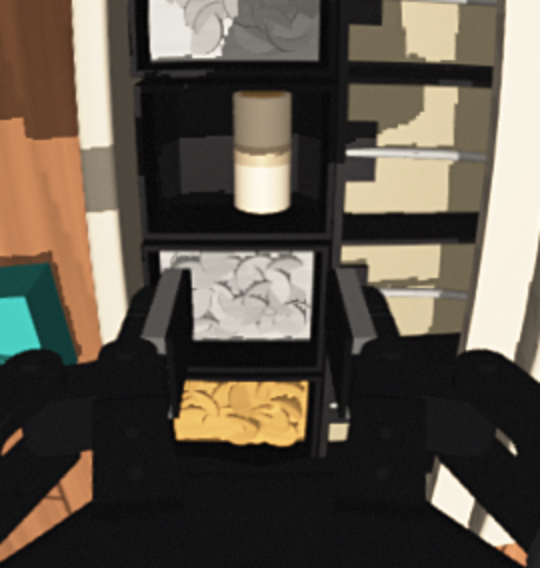

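```bash
python3 - <<'E'
from h import *
ctrl.gripper_to(0)
R=down(B+np.pi/2)
ctrl.move_ptp(reg(-375,8,200),R); ctrl.move_l(reg(-375,8,65),vel=200,threshold=15)
print(ctrl.move_l(reg(-345,8,65),vel=30,threshold=2.5))
s=sensors.read_state(); x=(np.array(s["eef_pos"])-O)@EX; print(x,s["force"],s["t"])
print(ctrl.move_l(reg(-225,8,65),vel=50,threshold=20)); s=sensors.read_state(); print((np.array(s["eef_pos"])-O)@EX,s["force"])
print(ctrl.move_l(reg(-190,8,65),vel=20,threshold=8)); s=sensors.read_state(); print((np.array(s["eef_pos"])-O)@EX,s["force"],s["t"])
E
```

```text
True
-362.4729914985302 [ 0.31506619 -0.23299146 -0.69071468] 15.175
False
-224.96610736636302 [-1.32248087 -0.56699642 -0.63296428]
True
-210.23846636582053 [ 0.00234045  0.38159054 -0.43785482] 19.0417
```

```bash
python3 - <<'E'
from h import *
for th in (10,15):
    print(ctrl.move_l(reg(-185,8,65),vel=25,threshold=th)); s=sensors.read_state(); print((np.array(s["eef_pos"])-O)@EX,s["force"],s["t"])
ctrl.move_l(reg(-235,8,65),vel=100); ctrl.move_l(reg(-235,8,240),vel=250)
a=B+np.radians(57-90)
ctrl.move_ptp(reg(-120,-125,300),down(a))
f,d=optics.grab_frame("top"); X=cloud("top",d); sub=np.zeros(d.shape,bool); sub[160:240,175:315]=1
m=sub&(X[...,2]>75)&(X[...,2]<100)
print(np.percentile((X[m]-O)@EX,[0.5,5,50]))
s,p,d=wrist_grab(); np.savez("/tmp/w5.npz",p=p,d=d); print(s["t"],s["q"],wrist_px(s,[reg(-120,-125,164),reg(-120,-125,120)]))
print(s["eef_pos"],s["eef_rot"])
cv2.imwrite("pics/w5.png",cv2.resize(p[60:340,120:400],None,fx=2.1,fy=2.1)[:,:,::-1])
E
```

```text
True
-210.44259625420975 [-0.3046288  -0.29970269  0.34888784] 19.4667
True
-210.83274843827888 [-0.26078263  0.52771116 -0.58604081] 19.925
[-195.98864227 -193.938241   -179.77570949]
22.9083 [-2.04101683e-01  4.00810009e-01  1.20474457e+00  7.15798866e-05
  1.53737455e+00  4.42612981e-01] [[258.66266776 187.90177129]
 [258.74127106 175.36295251]]
[676.66730957 -52.0107998  299.23446265] [[ 6.02569361e-01  7.98065468e-01 -1.29423549e-03]
 [ 7.98066355e-01 -6.02569478e-01  3.40942140e-04]
 [-5.07772653e-04 -1.23832708e-03 -9.99999104e-01]]
```

View pics/w5.png

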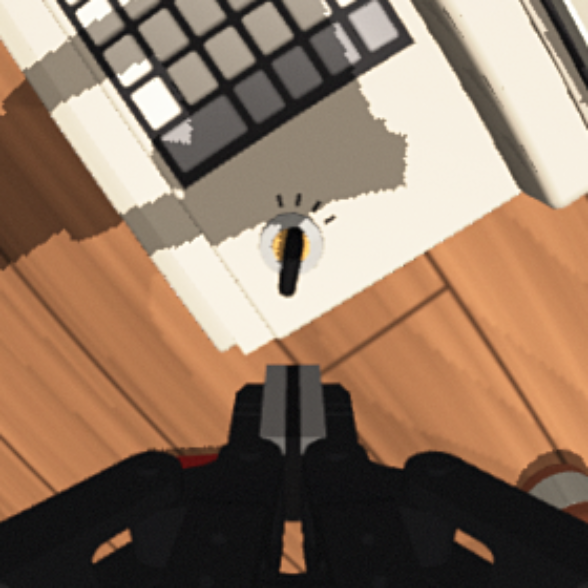

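```bash
python3 - <<'E'
from h import *
s=sensors.read_state(); p=np.load("/tmp/w5.npz")["p"]
m=np.zeros(p.shape[:2],np.uint8); m[163:203,240:275]=(p[163:203,240:275].max(2)<55)
n,l,st,ce=cv2.connectedComponentsWithStats(m); i=1+np.argmax(st[1:,4]); print(st[i],ce[i])
v,u=np.nonzero(l==i)
for z in (164,151):
    W=wrist_ray(s,np.c_[u,v].astype(float),z)[:,:2]; r=cv2.minAreaRect(W.astype(np.float32))
    w,V=np.linalg.eigh(np.cov((W-W.mean(0)).T)); ax=V[:,1]; ang=np.degrees(np.arctan2(ax[1],ax[0]))%180
    q=W.mean(0)-O[:2]; print(z,r,ang,"phi reg",ang+4.1,"key q",1.25-np.radians(ang+4.1), "reg pos",q@EX[:2],q@EY[:2])
E
```

```text
[253 168  11  33 242] [258.18595041 183.59090909]
164 ((678.7865600585938, -49.52266311645508), (29.9432315826416, 7.246835231781006), 44.900428771972656) 44.41444741365876 phi reg 48.514447413658765 key q 0.4032631578460071 reg pos -118.1603681045293 -121.53980634491894
151 ((676.45458984375, -52.54905700683594), (31.481515884399414, 7.619153022766113), 44.9005012512207) 44.41444741365876 phi reg 48.514447413658765 key q 0.4032631578460071 reg pos -120.2580874142794 -124.70151476613384
```

```bash
python3 - <<'E'
from h import *
phi=np.radians(48.5); A=lambda f: down(B+f-np.pi/2); P=lambda z: reg(-120,-125,z)
ctrl.gripper_to(40); ctrl.move_ptp(P(230),A(phi)); print(ctrl.move_l(P(160),vel=80,threshold=10))
s=sensors.read_state(); print(s["eef_pos"],s["force"],s["t"])
ctrl.gripper_to(2,force=30); s=sensors.read_state(); print(s["grip_width"],s["grasp_force"],s["force"],s["wrist_torque"])
t0=s["wrist_torque"][2]
for f in list(np.radians([36,24,12,4,0,-1.5,-3,-4.5,-6])):
    ctrl.move_ptp(P(160),A(f)); s=sensors.read_state(); print(round(np.degrees(f),1),np.round(s["wrist_torque"],3),np.round(s["force"],1))
    if f<0.05 and abs(s["wrist_torque"][2]-t0)>0.35: break
print(s["t"],s["grip_width"])
E
```

```text
False
[677.54032052 -52.50761568 160.73968929] [-0.19421374  0.44219435  0.03828341] 24.8333
7.52923780015414 33.66670846939087 [-3.87535626  3.20598933  4.94616639] [ 0.47104828  0.66508032 -0.04150436]
36.0 [ 0.434  0.65  -0.016] [-5.1  2.7  3.9]
24.0 [ 0.399  0.693 -0.086] [-3.5  2.4  5.7]
12.0 [ 0.443  0.705 -0.063] [-4.7  2.9  5.3]
4.0 [ 0.407  0.695 -0.076] [-4.6  2.5  4.9]
0.0 [0.401 0.719 0.019] [-4.   2.2  5.6]
-1.5 [0.381 0.72  0.47 ] [-3.7  2.8  3.6]
26.9333 7.321618244331817
```

```bash
python3 - <<'E'
from h import *
P=lambda z: reg(-120,-125,z)
ctrl.gripper_to(30); ctrl.move_l(P(300),vel=150)
s,p,d=wrist_grab(); m=np.zeros(p.shape[:2],np.uint8); m[155:210,235:285]=(p[155:210,235:285].max(2)<55)
n,l,st,ce=cv2.connectedComponentsWithStats(m); i=1+np.argmax(st[1:,4]); v,u=np.nonzero(l==i)
W=wrist_ray(s,np.c_[u,v].astype(float),155)[:,:2]; w,V=np.linalg.eigh(np.cov((W-W.mean(0)).T)); ax=V[:,1]
print(st[i],"phi",(np.degrees(np.arctan2(ax[1],ax[0]))+4.1+90)%180-90,s["t"])
cv2.imwrite("pics/w6.png",cv2.resize(p[60:340,120:400],None,fx=2,fy=2)[:,:,::-1])
t,_=optics.grab_frame("top"); cv2.imwrite("pics/top9.png",t[:,:,::-1])
E
```

```text
[254 169   8  32 238] phi -0.4587442376145532 28.3667
```

View pics/w6.png

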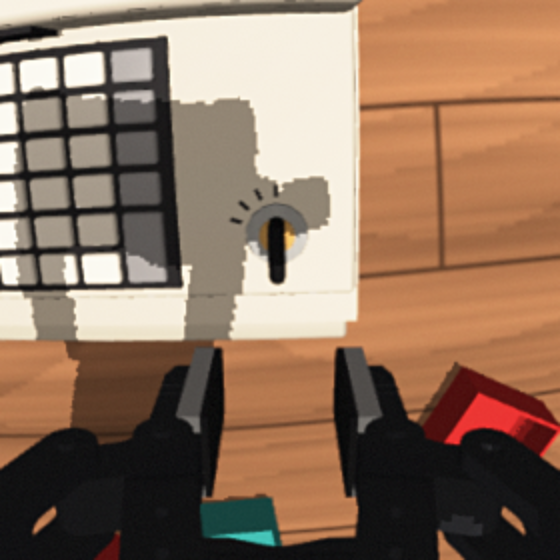

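View pics/top9.png

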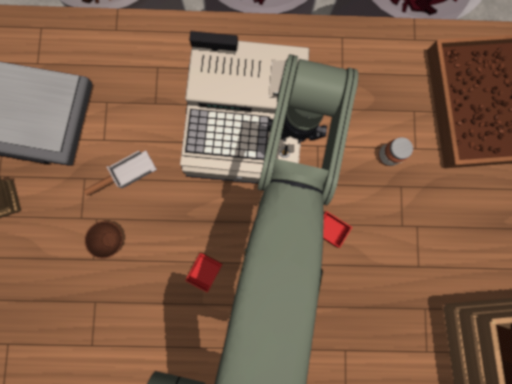

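The key lies fore-and-aft at (277,250) in the wrist view. The drawer is shut, and the jar, scoop and bowl stand where they were.

```bash
python3 -c "
from plant import ctrl
print(ctrl.finish_job())"
```

```text
the job is handed in; nothing more can be done
None
```

The job is handed in at about 28 s: the coin roll lies flat in the empty cup, the drawer is pushed shut against its stop, and the key is turned clockwise to its stop (off); on the way down, the gripper lightly brushed the inside of the drawer's front panel (about 4 N).

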